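Brake lever stop check on a workshop cart handle

ROBOT

A 6-joint arm with a two-finger parallel gripper is mounted at the origin on the work surface. World frame = base frame: x ahead of the robot, y to its left, z up, the work surface at z = 0. Lengths are in m, angles in rad, forces in N, time in s.
With the tool pointing down it reaches from about 0.425 to 0.95 m from the base axis. Payload 3.5 kg.
Tool frame: the origin (TCP) lies on the centre line of the jaws, within the pads' length; the fingertips stand 11 mm ahead of it and the grasp point (between the pads) lies 8 mm behind it; x points along the fingers, y is the direction in which the jaws open and shut, and the axes are right-handed (so a half turn about x gives the same grasp; the last joint's range is limited). The gripper opens to 85 mm and grips with 20 to 120 N. Pads are 22 mm wide; open, the fingers measure 114 mm over their backs; the gripper's body (76 mm by 85 mm) begins 54 mm behind the grasp point. The pads swing forward as they close: fully open they stand 13 mm farther back than shut.
Start: joints at [-1.415, 0.286, 1.577, -0, 1.279, -0.15], TCP at [0.203, -0.644, 0.242] pointing down, gripper open.
Joint ranges: [-2.77, 2.77], [-0.9, 2.22], [0.21, 2.48], [-1.53, 4.67], [0.24, 2.81], [-2.84, 2.84]. Speed limits (rad/s): [2.79, 2.79, 3.14, 3.14, 3.14, 3.14].

INTERFACE

Orientations are given as a unit quaternion [x, y, z, w].
In Python, from plant import ctrl gives the robot as it stands. The module is installed in compiled form; this text tells all that it offers.
- The arm moves only by the tool drive_tool, never from a script. Its argument "series" is a list of rows, each a list of 2 entries, a list of its own where there are three numbers: the shift along the tool's x, y, z in units of 50 mm (1.0 is 50 mm), then the turn, a rotation vector about the tool's x, y, z in degrees. A call has 1 to 5 rows; each row shifts and turns the pose as measured when the row begins, along the tool's axes as they then stand; what a row does not reach is not made up. A row lasts 1/10 s, in which the tool goes at most 50 mm and 8.59 degrees, less where a joint would pass 70% of its speed; a pose out of reach is approached as far as the arm can. A call is refused whole if a number of a shift passes 1 or a number of a turn 8.59, either way. A call with a gripper value outside its range is refused whole. "grip" is the gripper's target within -1 to 1 (fully open at 1, half-way at 0, shut at -1), set as the call begins (left out, the last holds). The fingers move at their own pace and stop on an object; "newtons" is the grip in N (left out, the last holds). Time passes only in rows, so rows that do not move let the fingers close. It gives the time, the measured TCP pose, the force and the opening at its end, in the units of the state.
- ctrl.get_state(): the state, without advancing time (a new reading comes with each control period).
- ctrl.read_camera(name): name is "side" or "top" or "wrist"; returns a dict with "img" (384x512x3 uint8, red, green, blue), "camera_matrix" (3x3 intrinsics, pixels), "k1" (the pictures are not rectified: a ray, as slopes to the right and down, at radius r is drawn at 1 + k1 r^2 times it, then the intrinsics apply), "R" (3x3) and "t" (3): a world point X has camera coordinates R X + t. Camera axes: x right, y down, z forward; pixel columns grow to the right and rows downward; lengths in m; the calibration is good to about 2 mm. A picture is of the moment at which its call begins. There is no depth.
- ctrl.sign_off(): hands the job in, once; it reports no verdict.
The state is a dict: "time": time; "qpos": joint angles; "dq": joint speeds; "joint_efforts": joint torques, N m; "eef_pos": TCP position; "tcp_rot": TCP orientation; "contact_force": force on the tool from outside, world axes, zero at the start; "wrist_torque": the same for the moment, N m; "opening": opening from 0.0 (shut) to 1.0 (fully open).
Only numpy, scipy, OpenCV 4.12 (cv2) and the standard library are available. Lean on these libraries where they do the work, as an engineer would, in place of code of your own. Each camera call takes 0.05 s, during which the arm holds its last target.

TASK

Check the brake lever on the cart handle with the red lever: using the outside of the fingers, with nothing gripped, press the red lever in towards its bar until it comes up against its stop, let it spring right back out, then press it in to the stop once more and finish while still holding it there, so that the gap left between lever and bar can be measured. Press firmly but do not force it, do not touch the handle with the black lever, and leave the other things on the bench where they are.

Things in the scene. Friction and masses are not known exactly. Their poses are not given: they have to be found in the camera images.
- brake_stand: cart handle with the RED lever, bolted down on a stand. Origin: centre of the underside of its green base plate (120 x 200 x 14 mm), on the bench; z up. Its level bar (black grip 32 mm across) runs along the stand's y above the origin, axis 130 mm up, y = -132 to +120 mm; highest point 151 mm. The red lever lies level with the bar on the stand's -x side, which roughly faces the robot
- brake_lever (a joint): angle of the red lever about its upright pivot. 0 = at rest, right out, leaning 0.36 rad away from the bar; grows as it is pressed towards the bar (counter-clockwise seen from above). Firm stop at 0.36 rad: parallel to the bar, 23 mm left between lever and grip. A spring returns it by itself: at the press point about 3.5 N starts it, 8 N brings it to the stop
- brake_pivot (a point): the red lever's pivot, at lever height (130 mm up), at x = -45, y = +60 mm in the stand's frame; fixed. The pivot bracket is 30 mm high; axes as the stand's
- brake_press (a point): press point on the red lever: middle of its outer face (away from the bar), 85 mm from the pivot, 130 mm up; moves with the lever, about 30 mm from rest to stop. x axis square to the face, inwards to the bar; y along the lever to the pivot. Straight blade 12 mm thick, 16 mm high, flat from 50 mm before to 35 mm beyond this point, then a 22 mm ball (centre 47 mm beyond)
- throttle_stand: the other cart handle, with the BLACK lever (throttle); same shape, sizes and frame as the one with the red lever, also bolted down, to its left or right; to be left alone
- throttle_lever (a joint): angle of the black lever, 0 = at rest, grows as it is pressed in; to be left at 0
- offcut: a loose pale wood offcut block 75 x 40 x 35 mm, lying between the two handles; its origin is at its underside or along its length; to be left alone
- screwdriver: a loose screwdriver with a yellow handle, lying on the robot's side of the handles; its origin is at its underside or along its length; to be left alone
- spanner: a loose steel spanner lying on the robot's side of the handles; its origin is at its underside or along its length; to be left alone
- glue: a loose white glue bottle with a red cap, 60 mm across and 150 mm tall, behind the handles; its origin is at its underside or along its length; to be left alone
- jar: a loose glass jar with a steel lid, 70 mm across, 80 mm tall, behind the handles; its origin is at its underside or along its length; to be left alone
- mug: a loose blue mug, 80 mm across, 90 mm tall, behind the handles; its origin is at its underside or along its length; to be left alone
- spool: a loose brass-coloured spool 60 mm across, 40 mm tall, behind the handles; its origin is at its underside or along its length; to be left alone

How it is judged:
On the way, in this order (a step that is already met when the one before it is completed fails the run):
1. the red lever is pressed in to its stop by the fingers and held there for 0.2 s (value of joint brake_lever above 0.32 rad and contact force between the fingers and brake_lever above 3 N), for 0.2 s.
2. the red lever has sprung right back out (value of joint brake_lever below 0.04 rad), for 0.1 s.
At the end, for the whole second after the job is handed in: the fingers hold the red lever against its stop (joint above 0.32 of 0.36 rad, at least 3 N from the fingers), after one full press and a full release (below 0.04 rad); the black lever is at rest (below 0.05 rad) (all of step 1 and value of joint throttle_lever below 0.05 rad); the arm keeps its last pose, push and grip.
It fails at once if the red lever is forced (more than 40 N) (contact force between anything else and brake_lever above 40 N).
It fails at once if the red lever is gripped or hooked, with the grasp point inside its outer face, in place of being pressed with the outside of the fingers (contact force between the fingers and brake_lever above 1 N and x of the grasp point in the frame of brake_press above 0 m and z of the grasp point in the frame of brake_press below 0.03 m).
It fails at once if the handle with the black lever is touched (contact force between any of the fingers, the arm and throttle_stand above 1 N or value of joint throttle_lever above 0.05 rad).
It fails at once if another thing on the bench is moved by more than 20 mm or lifted (distance of any of offcut, screwdriver, spanner, glue, jar, mug, spool from where it was at the start of the episode above 0.02 m).
It also fails if it takes over 35 s, if anything falls off the work surface, if the arm or the gripper's body presses on something with over 40 N, if the wrist force passes 120 N, or if a joint passes its speed limit or range.

## Working session

There is one attempt and no reset: what is moved stays moved. The work goes in short steps, Python scripts to look and compute and a tool call to move; the robot and the scene stay as the last step left them, time stands still between calls to the robot, and variables do not carry over. Pictures are saved under pics/ and viewed, and the job is handed in when it is done.

Besides the shell and the picture viewer there is one more tool, called after "Call:" as name([rows], argument=value, ...), one row to a line, values as JSON. drive_tool: Moves the arm, as the interface text tells. Its arguments: {"type":"object","properties":{"series":{"type":"array"},"grip":{"type":"number"},"newtons":{"type":"number"}},"required":["series"]}

```bash
mkdir -p pics; cat > h.py <<'E'
import numpy as np, cv2
from plant import ctrl
def snap(n,f):
    c=ctrl.read_camera(n); cv2.imwrite(f'pics/{f}.png',c['img'][:,:,::-1]); np.savez(f'pics/{f}.npz',**{k:np.array(c[k]) for k in c}); return c
def ray(c,uv):
    K=np.array(c['camera_matrix']);k=float(c['k1'])
    p=cv2.undistortPoints(np.array([[uv]],float),K,np.array([k,0,0,0,0]))[0,0]
    R=np.array(c['R']);t=np.array(c['t'])
    d=R.T@np.array([p[0],p[1],1]);return -R.T@t,d
def onz(c,uv,z):
    o,d=ray(c,uv);return o+d*(z-o[2])/d[2]
E
python3 - <<'E'
from h import *
for n in('side','top','wrist'): c=snap(n,n+'0'); print(n,c['k1'],-np.array(c['R']).T@c['t'])
print(ctrl.get_state())
E
```

```text
side -0.040598243698669025 [ 0.45043183 -0.62968263  0.69162458]
top 0.04914193565250271 [3.76056756e-01 1.82676941e-04 1.44171791e+00]
wrist 0.01736785518214555 [ 0.2740335  -0.62170553  0.37323404]
{'time': 0.15, 'qpos': array([-1.41497136e+00,  2.87025795e-01,  1.57785756e+00, -1.87321032e-05,
        1.27859250e+00, -1.49985824e-01]), 'dq': array([ 0.00036803, -0.00384235, -0.00388196, -0.00062081,  0.00051262,
       -0.00041695]), 'joint_efforts': array([ 1.30506789e-03, -4.06601179e+01, -2.93142217e+01, -8.63695436e-05,
        3.93136448e-03, -4.27026094e-06]), 'eef_pos': array([ 0.20317516, -0.6431757 ,  0.24121336]), 'tcp_rot': array([-0.69884789, -0.10836725,  0.69886446, -0.10703568]), 'contact_force': array([-0.0386261 ,  0.11403884,  0.31378903]), 'wrist_torque': array([ 0.03074167, -0.01315893,  0.04695808]), 'opening': 0.998575346950047}
```

View pics/top0.png

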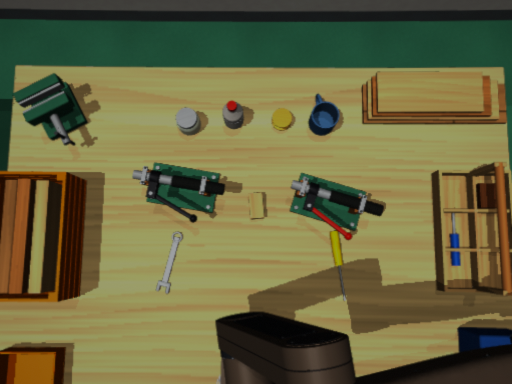

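View pics/side0.png

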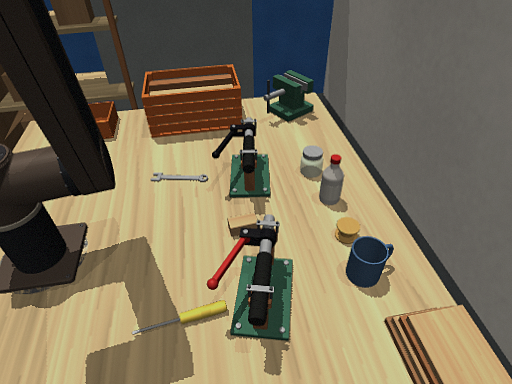

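The top view shows the red stand around (332,203). Its lever pivot is near (310,206) and the ball near (349,236). The black stand is on the left at (183,188), the offcut at (257,205), and the screwdriver runs from (336,235) to (344,298). Next I'll measure the red stand and lever.

```bash
python3 - <<'E'
from h import *
def ld(f):
    z=np.load(f'pics/{f}.npz');return {k:z[k] for k in z}
T=ld('top0');S=ld('side0')
def comps(c,m,name,mn=30):
    n,l,st,ce=cv2.connectedComponentsWithStats(m.astype(np.uint8))
    for i in range(1,n):
        if st[i,4]>mn: print(name,i,st[i],ce[i].round(1))
    return l
for nm,c in(('top',T),('side',S)):
    h=cv2.cvtColor(c['img'],cv2.COLOR_RGB2HSV)
    red=((h[...,0]<6)|(h[...,0]>174))&(h[...,1]>170)&(h[...,2]>90)
    comps(c,red,nm+' red')
    gr=(h[...,0]>60)&(h[...,0]<95)&(h[...,1]>90)&(h[...,2]>30)
    comps(c,gr,nm+' green',200)
big=cv2.resize(T['img'][160:250,270:400,::-1],None,fx=6,fy=6,interpolation=cv2.INTER_CUBIC);cv2.imwrite('pics/tz.png',big)
big=cv2.resize(S['img'][200:345,190:310,::-1],None,fx=4,fy=4,interpolation=cv2.INTER_CUBIC);cv2.imwrite('pics/sz.png',big)
E
```

```text
top red 1 [227 101  10   9  70] [231.5 105.1]
top red 2 [312 208  40  32 204] [331.9 223.5]
top green 1 [    0    19   512   152 25588] [245.9  47.9]
top green 2 [ 24  83  61  48 855] [ 57.6 109.9]
top green 5 [153 163  66  19 509] [184.4 171.8]
top green 6 [300 174  65  23 413] [332.6 185.8]
top green 7 [157 184  59  28 944] [185.6 197.6]
top green 8 [291 194  30  26 250] [302.  207.2]
top green 9 [314 197  45  33 713] [336.3 212.3]
side red 1 [331 155  10   6  48] [335.5 157.4]
side red 2 [207 238  38  50 320] [224.4 264.3]
side green 2 [269  74  44  47 952] [289.6  99.3]
side green 4 [ 230  155   40   42 1024] [249.7 177.7]
side green 7 [ 231  256   61   84 2650] [264.7 300.8]
```

View pics/tz.png

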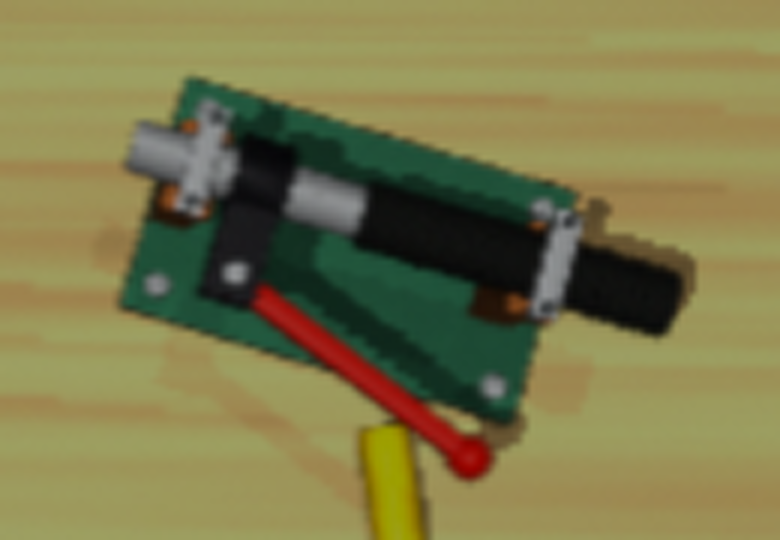

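View pics/sz.png

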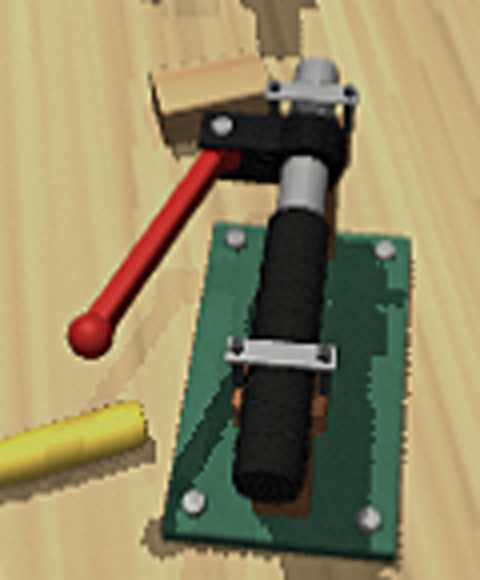

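```bash
cat > m.py <<'E'
from h import *
def ld(f):
    z=np.load(f'pics/{f}.npz');return {k:z[k] for k in z}
T=ld('top0');S=ld('side0')
tz=lambda x,y:(270+(x+.5)/6-.5,160+(y+.5)/6-.5)
sz=lambda x,y:(190+(x+.5)/4-.5,200+(y+.5)/4-.5)
def tri(a,b):
    (o1,d1),(o2,d2)=ray(T,a),ray(S,b)
    A=np.stack([d1,-d2],1);s=np.linalg.lstsq(A,o2-o1,rcond=None)[0]
    p,q=o1+s[0]*d1,o2+s[1]*d2;return (p+q)/2,np.linalg.norm(p-q)
if __name__=='__main__':
    C=[onz(T,tz(*p),.014) for p in((190,78),(580,192),(515,422),(120,305))]
    C=np.array(C);print('top plate',C.round(4).tolist(),C.mean(0).round(4))
    print([np.linalg.norm(C[i]-C[(i+1)%4]).round(4) for i in range(4)])
    D=np.array([onz(S,sz(*p),.014) for p in((214,224),(411,240),(395,552),(165,537))])
    print('side plate',D.round(4).tolist(),D.mean(0).round(4),[np.linalg.norm(D[i]-D[(i+1)%4]).round(4) for i in range(4)])
    for E,(l,r) in ((C,((0,3),(1,2))),(D,((0,1),(2,3)))):
        v=E[list(l)].mean(0)-E[list(r)].mean(0);th=np.arctan2(-v[0],v[1]);print('yaw',th)
        c,s=np.cos(th),np.sin(th);R=np.array([[c,-s],[s,c]]);o=E.mean(0)[:2]
        print('pivot',o+R@[-.045,.06]);a=th-.36
        pv=o+R@[-.045,.06]; u=np.array([np.sin(a),-np.cos(a)]);print('ball pred',pv+u*.132)
    print('ball tri',tri(tz(469,457),sz(90,336)), 'onz',onz(T,tz(469,457),.13),onz(S,sz(90,336),.13))
    print('bolt tri',tri(tz(236,272),sz(222,125)))
E
python3 m.py
```

```text
top plate [[0.6165, -0.1379, 0.014], [0.5613, -0.3289, 0.014], [0.4481, -0.2947, 0.014], [0.5032, -0.1031, 0.014]] [ 0.5323 -0.2162  0.014 ]
[np.float64(0.1988), np.float64(0.1182), np.float64(0.1994), np.float64(0.1186)]
side plate [[0.5014, -0.1032, 0.014], [0.6166, -0.1377, 0.014], [0.56, -0.3254, 0.014], [0.4471, -0.2961, 0.014]] [ 0.5313 -0.2156  0.014 ] [np.float64(0.1202), np.float64(0.196), np.float64(0.1167), np.float64(0.2004)]
yaw -0.2806504910701594
pivot [ 0.50566428 -0.14605186]
ball pred [ 0.42676562 -0.2518772 ]
yaw -0.28343245317725235
pivot [ 0.50484946 -0.14540086]
ball pred [ 0.42565671 -0.25100629]
ball tri (array([ 0.42578456, -0.24964351,  0.13241396]), np.float64(0.0011926858857086247)) onz [ 0.42647129 -0.2500493   0.13      ] [ 0.42508265 -0.24806837  0.13      ]
bolt tri (array([ 0.50570374, -0.14485824,  0.1492768 ]), np.float64(0.0013569345992833642))
```

The two views agree: the ball is at z≈0.132, and its predicted and triangulated positions match to about 2 mm. The plate sides measure 199 x 118 mm against the given 200 x 120 mm. Now I'll work out the targets in tool axes.

```bash
cat > t.py <<'E'
import numpy as np,sys
from scipy.spatial.transform import Rotation as Ro
from plant import ctrl
s=ctrl.get_state();R=Ro.from_quat(s['tcp_rot'])
th=-.281;pv=np.array([.505,-.1455])
def press(q):
    a=th-.36+q;u=np.array([np.sin(a),-np.cos(a)]);n=np.array([np.cos(a),np.sin(a)]);return pv+.085*u-.006*n,n,u
def to(name,p):
    d=R.inv().apply(np.array(p)-s['eef_pos'])/.05;print(name,np.round(p,4),'units',d.round(2))
def goalrot(ang):
    # x down, y along +-(cos,sin)
    best=None
    for sg in(1,-1):
        y=sg*np.array([np.cos(ang),np.sin(ang),0]);x=np.array([0,0,-1.]);z=np.cross(x,y)
        r=(R.inv()*Ro.from_matrix(np.stack([x,y,z],1))).as_rotvec(degrees=True)
        print('turn',sg,r.round(2))
print('t',s['time'],'pos',s['eef_pos'].round(4),'F',s['contact_force'].round(2),'op',round(s['opening'],3),'q',s['qpos'].round(2))
print(R.as_matrix().round(3).tolist())
goalrot(th); 
Z=float(sys.argv[1]) if len(sys.argv)>1 else .119
for q,g in((0,.045),(0,.018),(.36,.0145)):
    p,n,u=press(q);w=p-n*g;to(f'q{q} gap{g}',[*w,Z])
# gap of tool centre from face
for q in(0,.36):
    p,n,u=press(q);d=s['eef_pos'][:2]-p;print('q',q,'normal dist',(d@n).round(4),'along',(d@u).round(4))
a=np.arctan2(*(1,1))
E
python3 t.py .24
```

```text
t 0.15 pos [ 0.2032 -0.6432  0.2412] F [-0.04  0.11  0.31] op 0.999 q [-1.41  0.29  1.58 -0.    1.28 -0.15]
[[-0.0, 0.301, -0.954], [0.002, -0.954, -0.301], [-1.0, -0.002, -0.0]]
turn 1 [-56.38  -0.07   0.09]
turn -1 [1.2362e+02 1.1000e-01 8.0000e-02]
q0 gap0.045 [ 0.4133 -0.1831  0.24  ] units [ 0.04 -7.51 -6.78]
q0 gap0.018 [ 0.4349 -0.1993  0.24  ] units [ 0.04 -7.07 -7.09]
q0.36 gap0.0145 [ 0.4617 -0.2215  0.24  ] units [ 0.04 -6.49 -7.47]
q 0 normal dist 0.0617 along 0.4944
q 0.36 normal dist -0.146 along 0.4769
```

Call:
drive_tool([
  [[0, -0.45, -0.4], [-8, 0, 0]],
  [[0, -0.39, -0.46], [-8, 0, 0]],
  [[0, -0.32, -0.51], [-8, 0, 0]],
  [[0, -0.24, -0.55], [-8, 0, 0]],
  [[0, -0.17, -0.58], [-8, 0, 0]],
], grip=-1, newtons=20)

```text
time: 0.65
eef_pos: [0.2633, -0.5028, 0.238]
tcp_rot: [0.617, 0.349, -0.616, 0.345]
contact_force: [0.4, -0.4, -1.0]
opening: 0.146
```

```bash
python3 t.py .24
```

```text
t 0.65 pos [ 0.2633 -0.5028  0.238 ] F [ 0.41 -0.44 -0.99] op 0.146 q [-1.27  0.06  1.85  0.    1.24 -0.72]
[[-0.002, 0.855, -0.519], [0.005, -0.519, -0.855], [-1.0, -0.004, -0.004]]
turn 1 [-15.14  -0.25   0.21]
turn -1 [164.86   0.3    0.36]
q0 gap0.045 [ 0.4133 -0.1831  0.24  ] units [-0.01 -0.75 -7.02]
q0 gap0.018 [ 0.4349 -0.1993  0.24  ] units [-0.01 -0.21 -6.97]
q0.36 gap0.0145 [ 0.4617 -0.2215  0.24  ] units [-0.01  0.47 -6.87]
q 0 normal dist 0.0259 along 0.346
q 0.36 normal dist -0.1272 along 0.3254
```

Call:
drive_tool([
  [[0, -0.1, -0.8], [-5, 0, 0]],
  [[0, -0.03, -0.8], [-5, 0, 0]],
  [[0, 0.05, -0.8], [-5, 0, 0]],
  [[0, 0.1, -0.8], [0, 0, 0]],
  [[0, 0.1, -0.8], [0, 0, 0]],
])

```text
time: 1.15
eef_pos: [0.3447, -0.3111, 0.2372]
tcp_rot: [0.564, 0.43, -0.562, 0.425]
contact_force: [1.5, -0.4, -0.7]
opening: 0.002
```

```bash
python3 t.py .24
```

```text
t 1.15 pos [ 0.3447 -0.3111  0.2372] F [ 1.47 -0.37 -0.67] op 0.002 q [-0.95 -0.19  2.08  0.    1.26 -0.68]
[[-0.002, 0.963, -0.27], [0.008, -0.27, -0.963], [-1.0, -0.004, -0.007]]
turn 1 [ 0.45 -0.4   0.24]
turn -1 [-179.54   -0.37   -0.62]
q0 gap0.045 [ 0.4133 -0.1831  0.24  ] units [-0.04  0.63 -2.84]
q0 gap0.018 [ 0.4349 -0.1993  0.24  ] units [-0.04  1.13 -2.64]
q0.36 gap0.0145 [ 0.4617 -0.2215  0.24  ] units [-0.05  1.77 -2.36]
q 0 normal dist -0.0234 along 0.1436
q 0.36 normal dist -0.1021 along 0.1186
```

Call:
drive_tool([
  [[0, 0.18, -0.75], [0, 0, 0]],
  [[0, 0.18, -0.75], [0, 0, 0]],
  [[0, 0.17, -0.75], [0, 0, 0]],
  [[0, 0.15, -0.7], [0, 0, 0]],
])

```text
time: 1.55
eef_pos: [0.4182, -0.1712, 0.2374]
tcp_rot: [0.565, 0.43, -0.562, 0.424]
contact_force: [0.0, -0.2, 0.6]
opening: 0.001
```

```bash
python3 t.py .119
```

```text
t 1.55 pos [ 0.4182 -0.1712  0.2374] F [ 0.03 -0.18  0.62] op 0.001 q [-0.62 -0.22  2.1   0.01  1.26 -0.34]
[[-0.002, 0.963, -0.271], [0.008, -0.271, -0.963], [-1.0, -0.004, -0.007]]
turn 1 [ 0.4  -0.41  0.22]
turn -1 [-179.6    -0.34   -0.65]
q0 gap0.045 [ 0.4133 -0.1831  0.119 ] units [ 2.37 -0.02  0.27]
q0 gap0.018 [ 0.4349 -0.1993  0.119 ] units [2.36 0.48 0.47]
q0.36 gap0.0145 [ 0.4617 -0.2215  0.119 ] units [2.36 1.12 0.75]
q 0 normal dist -0.0482 along -0.0125
q 0.36 normal dist -0.0702 along -0.0362
```

Call:
drive_tool([
  [[0.7, 0, 0.1], [0, 0, 0]],
  [[0.7, 0, 0.1], [0, 0, 0]],
  [[0.7, 0, 0.1], [0, 0, 0]],
  [[0.3, 0, 0], [0, 0, 0]],
  [[0, 0, 0], [0, 0, 0]],
])

```text
time: 2.05
eef_pos: [0.417, -0.1796, 0.1151]
tcp_rot: [0.563, 0.431, -0.559, 0.429]
contact_force: [-0.3, 0.2, 0.3]
opening: 0.001
```

```bash
python3 t.py .119; python3 - <<'E'
from h import *
snap('side','side1');w=snap('wrist','wrist1')
E
```

```text
t 2.05 pos [ 0.417  -0.1796  0.1151] F [-0.29  0.15  0.28] op 0.001 q [-0.63 -0.06  2.21  0.01  1.   -0.38]
[[0.003, 0.966, -0.26], [0.006, -0.26, -0.966], [-1.0, 0.001, -0.007]]
turn 1 [ 1.05 -0.39 -0.07]
turn -1 [-1.7895e+02  1.0000e-01 -6.1000e-01]
q0 gap0.045 [ 0.4133 -0.1831  0.119 ] units [-0.08 -0.05  0.09]
q0 gap0.018 [ 0.4349 -0.1993  0.119 ] units [-0.08  0.45  0.29]
q0.36 gap0.0145 [ 0.4617 -0.2215  0.119 ] units [-0.08  1.08  0.58]
q 0 normal dist -0.0442 along -0.0051
q 0.36 normal dist -0.0691 along -0.0279
```

View pics/side1.png

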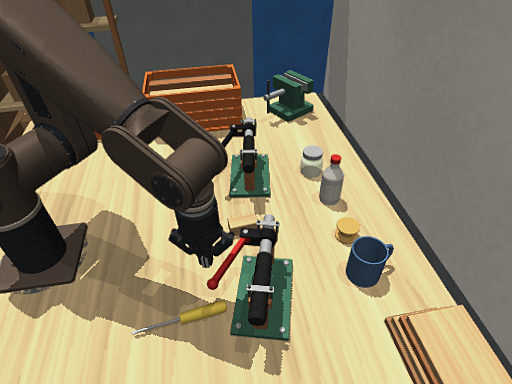

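View pics/wrist1.png

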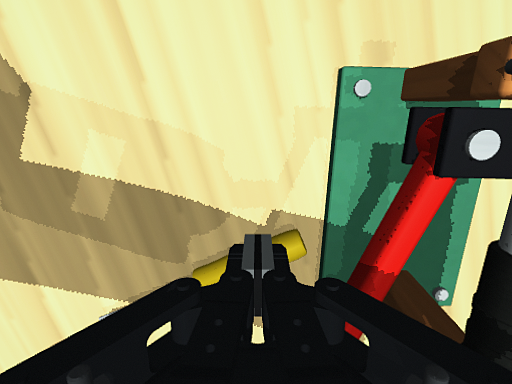

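```bash
python3 - <<'E'
import cv2
i=cv2.imread('pics/side1.png');cv2.imwrite('pics/s1z.png',cv2.resize(i[180:300,150:290],None,fx=5,fy=5,interpolation=cv2.INTER_CUBIC)*1)
E
```

```text
(no output)
```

View pics/s1z.png

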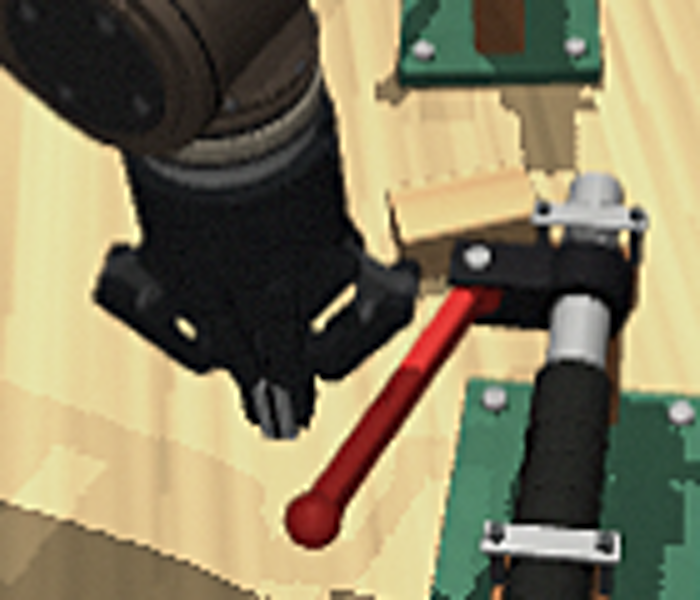

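The side view shows the shut fingertips at about (206,267), clear of the lever on its outer side. The finger linkage spreads outward above the tips, so I'll raise the tool about 12 mm to make the contact on the straight part of the finger.

Call:
drive_tool([
  [[-0.25, 0.2, 0.1], [0, 0, 0]],
  [[0, 0.1, 0.1], [0, 0, 0]],
  [[0, 0, 0], [0, 0, 0]],
])

```text
time: 2.45
eef_pos: [0.432, -0.1958, 0.1338]
tcp_rot: [0.564, 0.428, -0.558, 0.433]
contact_force: [0.1, 0.5, -1.4]
opening: -0.005
```

```bash
python3 t.py .128
```

```text
t 2.45 pos [ 0.432  -0.1958  0.1338] F [ 0.09  0.52 -1.41] op -0.005 q [-0.64 -0.05  2.15  0.01  1.02 -0.39]
[[0.011, 0.966, -0.259], [0.0, -0.259, -0.966], [-1.0, 0.011, -0.003]]
turn 1 [ 1.07 -0.18 -0.62]
turn -1 [-178.93    0.97   -0.28]
q0 gap0.045 [ 0.4133 -0.1831  0.128 ] units [ 0.11 -0.43 -0.15]
q0 gap0.018 [ 0.4349 -0.1993  0.128 ] units [0.12 0.07 0.05]
q0.36 gap0.0145 [ 0.4617 -0.2215  0.128 ] units [0.12 0.71 0.34]
q 0 normal dist -0.0225 along -0.0011
q 0.36 normal dist -0.0502 along -0.0165
```

Call:
drive_tool([
  [[0.1, 0.1, 0.07], [0, 0, 0]],
  [[0, 0.1, 0.07], [0, 0, 0]],
  [[0, 0.1, 0.07], [0, 0, 0]],
  [[0, 0.0, 0], [0, 0, 0]],
])

```text
time: 2.85
eef_pos: [0.4421, -0.2076, 0.1278]
tcp_rot: [0.564, 0.432, -0.558, 0.429]
contact_force: [-3.8, 2.8, 3.0]
opening: 0.001
```

```bash
python3 t.py .128
```

```text
t 2.85 pos [ 0.4421 -0.2076  0.1278] F [-3.83  2.77  3.04] op 0.001 q [-0.65  0.    2.12  0.01  1.02 -0.39]
[[0.004, 0.966, -0.26], [0.009, -0.26, -0.966], [-1.0, 0.001, -0.009]]
turn 1 [ 1.05 -0.54 -0.06]
turn -1 [-1.7895e+02  1.0000e-01 -8.5000e-01]
q0 gap0.045 [ 0.4133 -0.1831  0.128 ] units [-0.   -0.68 -0.32]
q0 gap0.018 [ 0.4349 -0.1993  0.128 ] units [-0.   -0.18 -0.12]
q0.36 gap0.0145 [ 0.4617 -0.2215  0.128 ] units [-0.01  0.45  0.17]
q 0 normal dist -0.0073 along 0.0024
q 0.36 normal dist -0.0373 along -0.0079
```

Call:
drive_tool([
  [[0, 0.12, 0.04], [0, 0, 0]],
  [[0, 0.12, 0.04], [0, 0, 0]],
  [[0, 0.12, 0.04], [0, 0, 0]],
])

```text
time: 3.15
eef_pos: [0.4546, -0.2156, 0.1262]
tcp_rot: [0.562, 0.437, -0.56, 0.424]
contact_force: [-4.8, 4.4, 3.6]
opening: 0.0
```

```bash
python3 t.py .128
```

```text
t 3.15 pos [ 0.4546 -0.2156  0.1262] F [-4.84  4.41  3.64] op 0.0 q [-0.65  0.05  2.08  0.01  1.03 -0.39]
[[-0.008, 0.966, -0.259], [0.016, -0.259, -0.966], [-1.0, -0.012, -0.014]]
turn 1 [ 1.1  -0.78  0.69]
turn -1 [-178.89   -1.07   -1.22]
q0 gap0.045 [ 0.4133 -0.1831  0.128 ] units [-0.02 -0.97 -0.41]
q0 gap0.018 [ 0.4349 -0.1993  0.128 ] units [-0.03 -0.46 -0.21]
q0.36 gap0.0145 [ 0.4617 -0.2215  0.128 ] units [-0.04  0.17  0.08]
q 0 normal dist 0.0075 along 0.0013
q 0.36 normal dist -0.023 along -0.0037
```

Call:
drive_tool([
  [[0, 0.1, 0.03], [0, 0, 0]],
  [[0, 0.1, 0.03], [0, 0, 0]],
])

```text
time: 3.35
eef_pos: [0.4608, -0.2191, 0.1249]
tcp_rot: [-0.561, -0.441, 0.561, -0.421]
contact_force: [-6.4, 4.4, 4.8]
opening: 0.002
```

```bash
python3 t.py .128;python3 -c "
from h import *
snap('top','top2');snap('side','side2')"; python3 -c "
import cv2,numpy as np
i=cv2.imread('pics/side2.png');a=cv2.resize(i[200:345,190:310],None,fx=4,fy=4,interpolation=2)
cv2.imwrite('pics/s2z.png',a)"
```

```text
t 3.35 pos [ 0.4608 -0.2191  0.1249] F [-6.41  4.41  4.8 ] op 0.002 q [-0.65  0.07  2.06  0.01  1.04 -0.39]
[[-0.018, 0.966, -0.258], [0.023, -0.258, -0.966], [-1.0, -0.023, -0.017]]
turn 1 [ 1.15 -0.98  1.33]
turn -1 [-178.83   -2.07   -1.53]
q0 gap0.045 [ 0.4133 -0.1831  0.128 ] units [-0.03 -1.1  -0.45]
q0 gap0.018 [ 0.4349 -0.1993  0.128 ] units [-0.04 -0.6  -0.25]
q0.36 gap0.0145 [ 0.4617 -0.2215  0.128 ] units [-0.06  0.03  0.04]
q 0 normal dist 0.0146 along 0.0004
q 0.36 normal dist -0.016 along -0.0021
```

View pics/s2z.png

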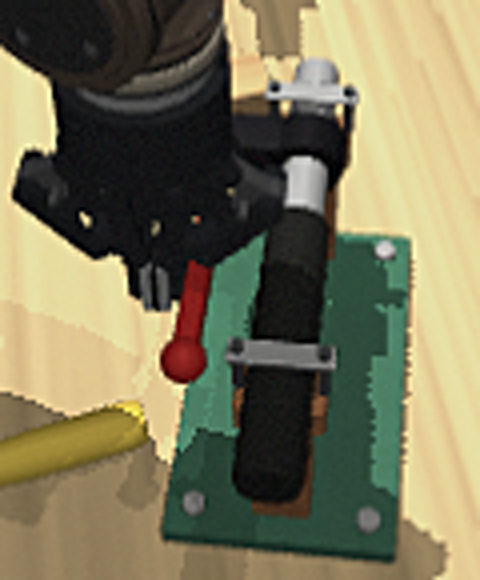

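```bash
cat > ang.py <<'E'
from h import *
import sys
th=-.281;pv=np.array([.505,-.1455])
for f in sys.argv[1:]:
    z=np.load(f'pics/{f}.npz');c={k:z[k] for k in z}
    h=cv2.cvtColor(c['img'],cv2.COLOR_RGB2HSV)
    m=((h[...,0]<6)|(h[...,0]>174))&(h[...,1]>150)&(h[...,2]>50)
    m[:190]=0
    n,l,st,ce=cv2.connectedComponentsWithStats(m.astype(np.uint8))
    i=1+np.argmax(st[1:,4]); ys,xs=np.where(l==i)
    b=ys.max(); 
    # ball: lowest part; diameter from widest row in the last 14 px
    k=(l==i).astype(np.uint8); k[:b-12]=0
    cs,_=cv2.findContours(k,0,1);(cx,cy),r=cv2.minEnclosingCircle(np.vstack(cs))
    dt=cv2.distanceTransform((l==i).astype(np.uint8),2,5); _,mx,_,loc=cv2.minMaxLoc(dt)
    p=onz(c,loc,.13)[:2]; d=p-pv
    a=np.arctan2(d[0],-d[1]); print(f,loc,mx,p.round(4),'len',np.linalg.norm(d).round(4),'q',round(a-th+.36,3))
E
python3 ang.py side0 side1 side2 top0 top2
```

```text
side0 (212, 283) 4.996899604797363 [ 0.425  -0.2466] len 0.129 q -0.028
side1 (212, 283) 4.996899604797363 [ 0.425  -0.2466] len 0.129 q -0.028
side2 (235, 289) 4.996899604797363 [ 0.4661 -0.2677] len 0.1282 q 0.333
top0 (348, 236) 3.196899890899658 [ 0.4258 -0.2507] len 0.1317 q -0.004
top2 (316, 208) 2.799999952316284 [ 0.5001 -0.1661] len 0.0211 q 0.409
```

Call:
drive_tool([
  [[0, 0.1, 0], [0, 0, 0]],
  [[0, 0.1, 0], [0, 0, 0]],
])

```text
time: 3.65
eef_pos: [0.4623, -0.2196, 0.1246]
tcp_rot: [-0.554, -0.45, 0.566, -0.413]
contact_force: [-23.2, 6.2, 21.1]
opening: -0.002
```

```bash
python3 t.py .128;python3 -c "
from h import *
snap('side','side3');"; python3 ang.py side3
```

```text
t 3.65 pos [ 0.4623 -0.2196  0.1246] F [-23.22   6.15  21.11] op -0.002 q [-0.64  0.09  2.04 -0.    1.07 -0.38]
[[-0.046, 0.966, -0.254], [0.031, -0.253, -0.967], [-0.998, -0.052, -0.018]]
turn 1 [ 1.38 -1.    3.  ]
turn -1 [-178.55   -4.67   -1.56]
q0 gap0.045 [ 0.4133 -0.1831  0.128 ] units [ 0.   -1.14 -0.46]
q0 gap0.018 [ 0.4349 -0.1993  0.128 ] units [-0.03 -0.64 -0.25]
q0.36 gap0.0145 [ 0.4617 -0.2215  0.128 ] units [-0.07 -0.01  0.04]
q 0 normal dist 0.0161 along -0.0001
q 0.36 normal dist -0.0145 along -0.002
side3 (236, 290) 5.393799781799316 [ 0.4677 -0.2702] len 0.1301 q 0.35
```

```bash
python3 -c "
from h import *
snap('wrist','wrist3');s=ctrl.get_state();print(s['contact_force'],s['wrist_torque'])"; python3 -c "
import cv2,numpy as np
i=cv2.imread('pics/side3.png');a=cv2.resize(i[220:300,180:270],None,fx=7,fy=7,interpolation=2)
cv2.imwrite('pics/s3z.png',cv2.convertScaleAbs(a,alpha=1.8))
i=cv2.imread('pics/wrist3.png');cv2.imwrite('pics/w3.png',cv2.convertScaleAbs(i,alpha=1.5))"
```

```text
[-21.63872428   5.30517548  17.45812471] [0.8388668  3.05958235 0.02771123]
```

View pics/s3z.png

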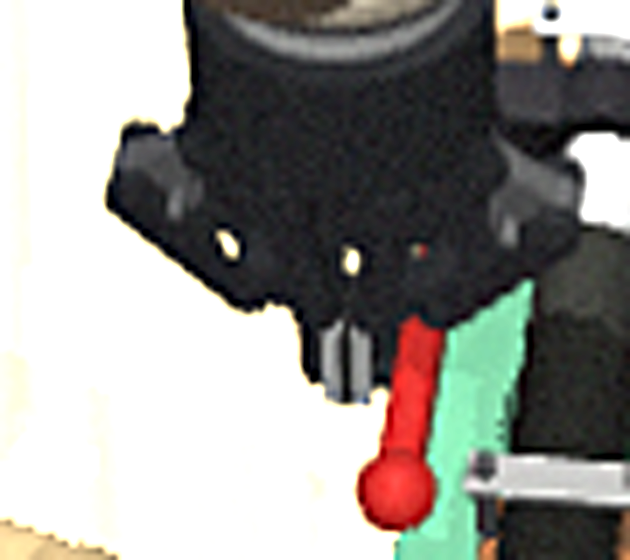

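View pics/w3.png

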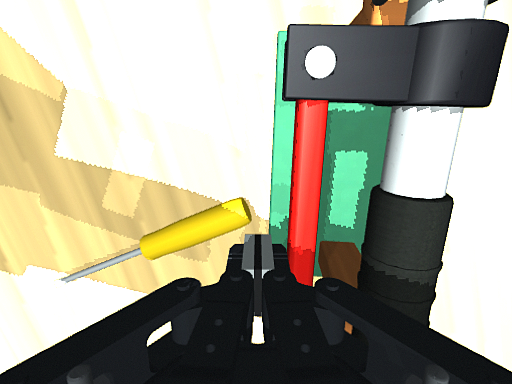

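The lever is against its stop: the ball has moved from (212,283) to (236,290) in the side view, and force is rising with almost no movement. The tool has tilted about 3°, and the finger's upper knuckle is close to the lever. I'll ease off, correct the tilt and slide up a little so the straight part of the finger carries the load.

Call:
drive_tool([
  [[-0.08, 0.02, 0], [1, 0, 2]],
  [[-0.08, 0.04, 0], [0, 0, 1.5]],
])

```text
time: 3.95
eef_pos: [0.4584, -0.2177, 0.1278]
tcp_rot: [0.567, 0.435, -0.56, 0.419]
contact_force: [-6.7, 1.3, -4.5]
opening: 0.001
```

```bash
python3 t.py .133;python3 -c "
from h import *
snap('side','side4');s=ctrl.get_state();print(s['contact_force'],s['wrist_torque'])"; python3 ang.py side4
```

```text
t 3.95 pos [ 0.4584 -0.2177  0.1278] F [-6.66  1.29 -4.54] op 0.001 q [-0.65  0.05  2.07  0.02  1.04 -0.39]
[[-0.006, 0.963, -0.271], [0.023, -0.27, -0.962], [-1.0, -0.012, -0.02]]
turn 1 [ 0.4  -1.17  0.67]
turn -1 [-179.58   -1.06   -1.84]
q0 gap0.045 [ 0.4133 -0.1831  0.133 ] units [-0.08 -1.06 -0.42]
q0 gap0.018 [ 0.4349 -0.1993  0.133 ] units [-0.09 -0.55 -0.23]
q0.36 gap0.0145 [ 0.4617 -0.2215  0.133 ] units [-0.11  0.08  0.05]
q 0 normal dist 0.0119 along 0.0007
q 0.36 normal dist -0.0187 along -0.0027
[-7.24537881  1.24597107 -2.32536678] [ 0.29812334  1.12787205 -0.00946828]
side4 (233, 289) 5.393799781799316 [ 0.4625 -0.267 ] len 0.1287 q 0.304
```

Call:
drive_tool([
  [[-0.08, 0.1, 0.02], [0, 0, 1]],
  [[-0.06, 0.1, 0.02], [0, 0, 1]],
])

```text
time: 4.2
eef_pos: [0.4598, -0.2185, 0.1284]
tcp_rot: [0.571, 0.432, -0.556, 0.422]
contact_force: [-6.3, 3.0, -2.2]
opening: -0.0
```

```bash
python3 t.py .133;python3 -c "
from h import *
snap('side','side5');s=ctrl.get_state();print(s['contact_force'],s['wrist_torque'])"; python3 ang.py side5
```

```text
t 4.2 pos [ 0.4598 -0.2185  0.1284] F [-6.25  2.97 -2.16] op -0.0 q [-0.65  0.05  2.07  0.03  1.03 -0.4 ]
[[0.009, 0.963, -0.27], [0.024, -0.27, -0.963], [-1.0, 0.002, -0.025]]
turn 1 [ 0.45 -1.45 -0.11]
turn -1 [-1.7953e+02  1.7000e-01 -2.2700e+00]
q0 gap0.045 [ 0.4133 -0.1831  0.133 ] units [-0.08 -1.09 -0.43]
q0 gap0.018 [ 0.4349 -0.1993  0.133 ] units [-0.09 -0.58 -0.24]
q0.36 gap0.0145 [ 0.4617 -0.2215  0.133 ] units [-0.09  0.05  0.05]
q 0 normal dist 0.0134 along 0.0005
q 0.36 normal dist -0.0172 along -0.0024
[-5.84600531  3.11326739 -2.42284851] [ 0.49991467  1.06125582 -0.03862198]
side5 (234, 289) 5.599999904632568 [ 0.4643 -0.2674] len 0.1285 q 0.319
```

Call:
drive_tool([
  [[-0.12, 0.13, 0.03], [0, 0, 0.5]],
  [[-0.1, 0.13, 0.03], [0, 0, 0.5]],
])

```text
time: 4.45
eef_pos: [0.4622, -0.22, 0.1312]
tcp_rot: [0.57, 0.437, -0.556, 0.418]
contact_force: [-10.1, 4.7, -4.3]
opening: 0.003
```

```bash
python3 t.py .133;python3 -c "
from h import *
snap('side','side6');s=ctrl.get_state();print(s['contact_force'],s['wrist_torque'])"; python3 ang.py side6
```

```text
t 4.45 pos [ 0.4622 -0.22    0.1312] F [-10.05   4.69  -4.29] op 0.003 q [-0.66  0.06  2.06  0.03  1.05 -0.4 ]
[[-0.0, 0.963, -0.268], [0.033, -0.268, -0.963], [-0.999, -0.009, -0.032]]
turn 1 [ 0.54 -1.84  0.54]
turn -1 [-179.43   -0.84   -2.88]
q0 gap0.045 [ 0.4133 -0.1831  0.133 ] units [-0.01 -1.14 -0.45]
q0 gap0.018 [ 0.4349 -0.1993  0.133 ] units [-0.02 -0.64 -0.25]
q0.36 gap0.0145 [ 0.4617 -0.2215  0.133 ] units [-0.04 -0.    0.03]
q 0 normal dist 0.0163 along 0.0002
q 0.36 normal dist -0.0144 along -0.0016
[-9.4073439   4.20360452 -1.99305271] [0.61826102 1.57458919 0.02345337]
side6 (236, 289) 5.393799781799316 [ 0.468  -0.2681] len 0.128 q 0.348
```

Now it's at the stop with about 11 N. The tool centre is 14.4 mm from the lever face, which matches the finger backs (29 mm over both when shut). I'll hold it there for 0.4 s.

Call:
drive_tool([
  [[0, 0.08, 0], [0, -0.5, 0.5]],
  [[0, 0.08, 0], [0, 0, 0.5]],
  [[0, 0.08, 0], [0, 0, 0.5]],
  [[0, 0.08, 0], [0, 0, 0.5]],
])

```text
time: 4.9
eef_pos: [0.4624, -0.2195, 0.1275]
tcp_rot: [0.564, 0.442, -0.56, 0.416]
contact_force: [-15.1, 4.5, 12.0]
opening: 0.001
```

```bash
python3 t.py .131;python3 -c "
from h import *
snap('side','side7');s=ctrl.get_state();print(s['contact_force'],s['wrist_torque'])"; python3 ang.py side7
```

```text
t 4.9 pos [ 0.4624 -0.2195  0.1275] F [-15.05   4.5   11.97] op 0.001 q [-0.65  0.07  2.05  0.02  1.06 -0.39]
[[-0.018, 0.965, -0.263], [0.033, -0.262, -0.964], [-0.999, -0.026, -0.027]]
turn 1 [ 0.88 -1.52  1.51]
turn -1 [-179.09   -2.35   -2.37]
q0 gap0.045 [ 0.4133 -0.1831  0.131 ] units [-0.03 -1.14 -0.45]
q0 gap0.018 [ 0.4349 -0.1993  0.131 ] units [-0.05 -0.64 -0.25]
q0.36 gap0.0145 [ 0.4617 -0.2215  0.131 ] units [-0.07 -0.    0.04]
q 0 normal dist 0.0161 along -0.0002
q 0.36 normal dist -0.0144 along -0.002
[-15.45754107   5.7931523   13.11988896] [0.6499232  2.28850717 0.03401035]
side7 (236, 289) 5.393799781799316 [ 0.468  -0.2681] len 0.128 q 0.348
```

The press held at the stop, with 15–20 N across it. Now I'll release the lever fully.

Call:
drive_tool([
  [[0, -0.3, -0.1], [0, 0, 0]],
  [[-0.05, -0.3, -0.12], [0, 0, 0]],
  [[0, -0.25, -0.1], [0, 0, 0]],
  [[0, -0.15, -0.05], [0, 0, 0]],
  [[0, 0, 0], [0, 0, 0]],
])

```text
time: 5.45
eef_pos: [0.4147, -0.1889, 0.1297]
tcp_rot: [-0.561, -0.443, 0.562, -0.416]
contact_force: [-0.2, -1.1, 0.2]
opening: -0.001
```

```bash
python3 t.py .131;python3 -c "
from h import *
snap('side','side8');snap('top','top8')"; python3 ang.py side8 top8;python3 t.py .131
```

```text
t 5.45 pos [ 0.4147 -0.1889  0.1297] F [-0.18 -1.08  0.25] op -0.001 q [-0.66 -0.06  2.17  0.01  1.06 -0.4 ]
[[-0.025, 0.965, -0.262], [0.03, -0.262, -0.965], [-0.999, -0.032, -0.023]]
turn 1 [ 0.9  -1.28  1.84]
turn -1 [-179.07   -2.87   -2.  ]
q0 gap0.045 [ 0.4133 -0.1831  0.131 ] units [-0.02 -0.06 -0.1 ]
q0 gap0.018 [ 0.4349 -0.1993  0.131 ] units [-0.04  0.44  0.09]
q0.36 gap0.0145 [ 0.4617 -0.2215  0.131 ] units [-0.07  1.08  0.38]
q 0 normal dist -0.0404 along 0.0038
q 0.36 normal dist -0.0687 along -0.0183
side8 (212, 283) 4.996899604797363 [ 0.425  -0.2466] len 0.129 q -0.028
top8 (314, 209) 2.196899890899658 [ 0.4974 -0.1607] len 0.017 q 0.175
t 5.55 pos [ 0.4154 -0.1894  0.13  ] F [ 0.42 -0.38  0.31] op -0.0 q [-0.66 -0.06  2.17  0.01  1.06 -0.4 ]
[[-0.024, 0.965, -0.263], [0.03, -0.262, -0.965], [-0.999, -0.031, -0.023]]
turn 1 [ 0.89 -1.28  1.81]
turn -1 [-179.08   -2.83   -2.  ]
q0 gap0.045 [ 0.4133 -0.1831  0.131 ] units [-0.02 -0.08 -0.11]
q0 gap0.018 [ 0.4349 -0.1993  0.131 ] units [-0.04  0.43  0.09]
q0.36 gap0.0145 [ 0.4617 -0.2215  0.131 ] units [-0.06  1.06  0.37]
q 0 normal dist -0.0395 along 0.0038
q 0.36 normal dist -0.0679 along -0.018
```

The ball is back at (212,283), the same pixel as at rest, so the lever has sprung fully out and the tool is clear of it. I'll straighten the tilt and press again.

Call:
drive_tool([
  [[-0.04, 0.15, 0.05], [0.9, -1.3, 1.8]],
  [[-0.04, 0.17, 0.06], [0, 0, 0]],
  [[0, 0.17, 0.06], [0, 0, 0]],
  [[0, 0.15, 0.06], [0, 0, 0]],
  [[0, 0.14, 0.05], [0, 0, 0.3]],
])

```text
time: 6.05
eef_pos: [0.4504, -0.2144, 0.1336]
tcp_rot: [0.565, 0.427, -0.565, 0.423]
contact_force: [-4.9, 4.5, 3.9]
opening: 0.002
```

```bash
python3 t.py .131
```

```text
t 6.05 pos [ 0.4504 -0.2144  0.1336] F [-4.94  4.48  3.88] op 0.002 q [-0.65  0.02  2.09  0.    1.04 -0.37]
[[-0.003, 0.961, -0.277], [0.004, -0.277, -0.961], [-1.0, -0.004, -0.003]]
turn 1 [ 0.01 -0.19  0.21]
turn -1 [-179.99   -0.32   -0.3 ]
q0 gap0.045 [ 0.4133 -0.1831  0.131 ] units [ 0.06 -0.89 -0.4 ]
q0 gap0.018 [ 0.4349 -0.1993  0.131 ] units [ 0.05 -0.38 -0.21]
q0.36 gap0.0145 [ 0.4617 -0.2215  0.131 ] units [0.05 0.26 0.07]
q 0 normal dist 0.0034 along 0.0029
q 0.36 normal dist -0.0274 along -0.0036
```

Call:
drive_tool([
  [[0, 0.13, 0.03], [0, 0, 0.4]],
  [[-0.01, 0.13, 0.03], [0, 0, 0.6]],
  [[-0.02, 0.12, 0.02], [0, 0, 0.6]],
])

```text
time: 6.35
eef_pos: [0.463, -0.2204, 0.1328]
tcp_rot: [0.567, 0.43, -0.562, 0.422]
contact_force: [-22.8, 8.9, 14.8]
opening: -0.004
```

```bash
python3 t.py .131
```

```text
t 6.35 pos [ 0.463  -0.2204  0.1328] F [-22.79   8.91  14.78] op -0.004 q [-0.65  0.05  2.06  0.01  1.04 -0.38]
[[-0.0, 0.961, -0.275], [0.013, -0.275, -0.961], [-1.0, -0.004, -0.013]]
turn 1 [ 0.14 -0.74  0.21]
turn -1 [-179.85   -0.33   -1.16]
q0 gap0.045 [ 0.4133 -0.1831  0.131 ] units [ 0.05 -1.16 -0.44]
q0 gap0.018 [ 0.4349 -0.1993  0.131 ] units [ 0.04 -0.65 -0.25]
q0.36 gap0.0145 [ 0.4617 -0.2215  0.131 ] units [ 0.04 -0.02  0.03]
q 0 normal dist 0.0171 along 0.0002
q 0.36 normal dist -0.0136 along -0.0014
```

Call:
drive_tool([
  [[-0.02, 0.06, 0], [0, 0, 0.3]],
  [[-0.02, 0.06, 0], [0, 0, 0.3]],
])

```text
time: 6.55
eef_pos: [0.4623, -0.2202, 0.1333]
tcp_rot: [0.564, 0.436, -0.564, 0.417]
contact_force: [-11.2, 3.6, 7.5]
opening: 0.003
```

```bash
python3 t.py .131; python3 - <<'E'
from h import *
for i in range(8):
    snap('side','side9'); s=ctrl.get_state();print(s['time'],s['contact_force'].round(1),s['eef_pos'].round(4))
snap('top','top9')
E
python3 ang.py side9
```

```text
t 6.55 pos [ 0.4623 -0.2202  0.1333] F [-11.16   3.61   7.46] op 0.003 q [-0.65  0.06  2.05  0.01  1.06 -0.38]
[[-0.016, 0.962, -0.272], [0.021, -0.271, -0.962], [-1.0, -0.021, -0.016]]
turn 1 [ 0.34 -0.93  1.2 ]
turn -1 [-179.65   -1.88   -1.46]
q0 gap0.045 [ 0.4133 -0.1831  0.131 ] units [ 0.08 -1.14 -0.45]
q0 gap0.018 [ 0.4349 -0.1993  0.131 ] units [ 0.06 -0.64 -0.25]
q0.36 gap0.0145 [ 0.4617 -0.2215  0.131 ] units [ 0.05 -0.    0.03]
q 0 normal dist 0.0165 along 0.0004
q 0.36 normal dist -0.0143 along -0.0014
6.6 [-13.2   3.9   7.8] [ 0.4624 -0.2202  0.1332]
6.65 [-13.4   4.4   7.7] [ 0.4624 -0.2202  0.1332]
6.7 [-14.3   3.7   7.9] [ 0.4624 -0.2202  0.1332]
6.75 [-12.7   3.7   7.6] [ 0.4624 -0.2202  0.1332]
6.8 [-12.7   3.    7.4] [ 0.4623 -0.2202  0.1332]
6.85 [-13.6   3.9   7.1] [ 0.4624 -0.2202  0.1332]
6.9 [-13.8   3.9   7.8] [ 0.4624 -0.2202  0.1332]
6.95 [-12.4   4.3   7.4] [ 0.4623 -0.2202  0.1332]
side9 (236, 289) 5.393799781799316 [ 0.468  -0.2681] len 0.128 q 0.348
```

View pics/side9.png

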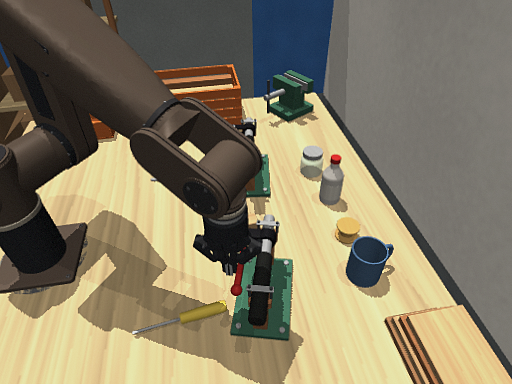

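View pics/top9.png

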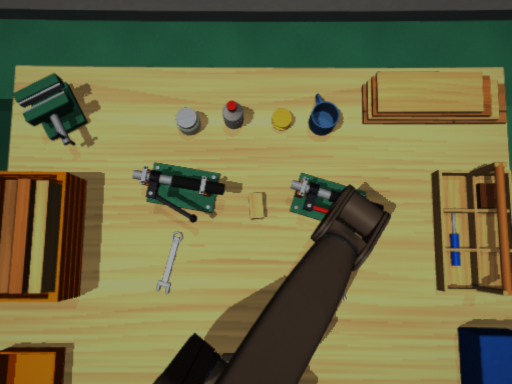

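The hold is steady at about 15 N. The lever lies parallel to the bar, with the ball at (236,289). The black lever and the loose items in view sit at the same pixels as before, so I'm handing the job in.

```bash
python3 -c "
from plant import ctrl
ctrl.sign_off();s=ctrl.get_state();print(s['time'],s['contact_force'])"
```

```text
the job is handed in; nothing more can be done
the job is handed in; nothing more can be done
```

I pressed the red lever to its stop with the backs of the shut fingers, let it spring right back, and pressed it to the stop again. I handed the job in while still holding it there. No verdict is reported.

**Last checks:**
- **Hold:** the push was steady at about 15 N in total over the last 0.4 s. The tool centre was 14.3 mm from the stop-position lever face; half the shut fingers' thickness is 14.5 mm.
- **Lever angle:** the camera reading was 0.348 rad. That view read −0.028 at rest, so the true angle is about 0.36, the stop. The top view couldn't check it because the arm hid the ball.
- **Release:** between presses the lever's ball came back to exactly its rest pixel.
- **Other things:** the black lever and the loose items looked unmoved in the last pictures. The arm partly hid the screwdriver from above, but it looked in place from the side.

**What went less well:** during the first press the force briefly reached about 32 N, under the 40 N limit, and the tool tilted about 3°. I eased off, and the lever came a little off the stop, to about 0.33 rad. I then straightened the tool and pressed it back to the stop, holding about 0.4 s before the release.

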